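# Switch on the handpiece control unit

## Robot

A 6-joint arm with a two-finger parallel gripper is mounted at the origin on the work surface. World frame = base frame: x ahead of the robot, y to its left, z up, the work surface at z = 0. Lengths are in m, angles in rad, forces in N, time in s.
With the tool pointing down it reaches from about 0.4 to 0.925 m from the base axis. Payload 12.5 kg.
Tool frame: the origin (TCP) lies on the centre line of the jaws, within the pads' length; the fingertips stand 25 mm ahead of it and the grasp point (between the pads) lies 6 mm ahead of it; z points along the fingers, y is the line along which they close (so a half turn about z gives the same grasp; the last joint's range is limited). The gripper opens to 95 mm and grips with 3 to 60 N. Pads are 20 mm wide; open, the fingers measure 119 mm over their backs; the gripper's body (75 mm by 180 mm) begins 59 mm behind the grasp point.
Start: joints at [-1.214, 0.491, 1.559, -0, 1.092, -0.106], TCP at [0.279, -0.559, 0.24] pointing down, gripper open.
Joint ranges: [-3.1, 3.1], [-0.84, 2.19], [0.05, 2.79], [-1.13, 4.28], [0.06, 2.93], [-2.69, 2.69]. Speed limits (rad/s): [2.22, 2.22, 2.79, 3.14, 3.14, 3.14].

## Interface

Orientations are given as a unit quaternion [x, y, z, w].
In Python, from workcell import move_to, move_straight, move_j, set_gripper, dwell, solve_ik, get_obs, capture, camera_info, MotionError, close_job gives the robot as it stands. The module is installed in compiled form; this text tells all that it offers. Calls block until the motion is done:
- move_to(position, orientation): joint-space move of the TCP to a pose.
- move_straight(position, frame=None, v=0.15): straight line of the TCP; frame=None keeps the orientation; v is the mean speed in m/s.
- move_j(angles): joint-space move.
- set_gripper(opening, effort=None): opening from 0.0 (shut) to 1.0 (fully open); effort is the grip in N (None keeps the last); returns when the fingers have stopped.
- dwell(seconds).
- solve_ik(position, orientation): joint angles nearest the present ones, or None.
- get_obs(): the state.
- capture(name): name is "side" or "top"; returns the picture (480x640x3 uint8, blue, green, red); there is no depth.
- camera_info(name): a dict with "K" (3x3 intrinsics, pixels), "R" (3x3) and "t" (3): a world point X has camera coordinates R X + t. Camera axes: x right, y down, z forward; pixel columns grow to the right and rows downward; lengths in m; the calibration is good to about 2 mm. A picture is of the moment at which its call begins. camera_info takes no time and is no camera call.
A pose or a line that the arm cannot do raises MotionError and nothing moves.
- close_job(): hands the job in; it is judged then, once.
The state is a dict: "time": time; "joint_positions": joint angles; "qvel": joint speeds; "joint_efforts": joint torques, N m; "tool_pos": TCP position; "eef_rot": TCP orientation; "contact_force": force on the tool from outside, world axes, zero at the start; "ft_torque": the same for the moment, N m; "width": opening from 0.0 (shut) to 1.0 (fully open); "grasp_force": force on a finger pad.
Only numpy, scipy, OpenCV 4.12 (cv2) and the standard library are available. Lean on these libraries where they do the work, as an engineer would, in place of code of your own. Each camera call takes 0.05 s, during which the arm holds its last target. There are 200 camera calls.

## Task

Set the dental handpiece's control unit running: with the fingertips, press the small round key, then the large square key, then the long bar key, each gently and fully down so that it stays in. Leave the cross-shaped key up, and do not pick up or shift the bur block, model, bur tray or handpiece around the keys.

Things in the scene. Friction and masses are not known exactly. Their poses are not given: they have to be found in the camera images.
- unit: The control unit: blue box, 170 deep (x) x 290 wide (y) x 75 mm high, fixed to the bench. Origin: centre of its underside; z up, front faces its -x. On its flat top four white keys stand in a row at x = -37 mm, y = -84, -28, 28, 84 mm, in an order that changes. Behind them: a flat display and, at x = 45, y = -95 mm, a round knob 18 mm high, not used.
- round_top (a point): Centre of the top face of the small round key: upright cylinder 22 mm in diameter. White plastic, top flat, 14 mm above the unit's top when up; the point sinks with the key. Axes as the unit's.
- round_key (a joint): Travel of the round key, straight down: 0 = fully up, 0.008 m = fully home (its top then 6 mm above the unit's top). It moves under about 3 N and stays where it is left (no return spring). Past home a sprung cushion under the cap gives 4 mm more, from 4.5 N to 10.5 N, then it is rigid; let go, the cap comes back those 4 mm only.
- square_top (a point): Centre of the top face of the large square key: 34 x 34 mm. White plastic, top flat, 14 mm above the unit's top when up; the point sinks with the key. Axes as the unit's.
- square_key (a joint): Travel of the square key, straight down: 0 = fully up, 0.008 m = fully home (its top then 6 mm above the unit's top). It moves under about 3 N and stays where it is left (no return spring). Past home a sprung cushion under the cap gives 4 mm more, from 4.5 N to 10.5 N, then it is rigid; let go, the cap comes back those 4 mm only.
- bar_top (a point): Centre of the top face of the long bar key: 48 mm long (from the unit's front to its back) and 14 mm wide. White plastic, top flat, 14 mm above the unit's top when up; the point sinks with the key. Axes as the unit's.
- bar_key (a joint): Travel of the bar key, straight down: 0 = fully up, 0.008 m = fully home (its top then 6 mm above the unit's top). It moves under about 3 N and stays where it is left (no return spring). Past home a sprung cushion under the cap gives 4 mm more, from 4.5 N to 10.5 N, then it is rigid; let go, the cap comes back those 4 mm only.
- cross_top (a point): Centre of the top face of the cross-shaped (plus-shaped) key: two arms 36 mm long, 12 mm wide. White plastic, top flat, 14 mm above the unit's top when up; the point sinks with the key. Axes as the unit's.
- cross_key (a joint): Travel of the cross key, straight down: 0 = fully up, 0.008 m = fully home (its top then 6 mm above the unit's top). It moves under about 3 N and stays where it is left (no return spring). Past home a sprung cushion under the cap gives 4 mm more, from 4.5 N to 10.5 N, then it is rigid; let go, the cap comes back those 4 mm only.
- bur_block: Loose aluminium block 50 x 22 x 20 mm with four small burs standing in it (38 mm high in all), on the unit's top behind the key row. Origin: centre of its underside.
- model: Loose plaster dental model, 75 x 85 mm, a tooth arch on a slab, 35 mm high, on the bench on the unit's left (+y) side. Origin: centre of the slab's underside.
- bur_tray: Loose shallow steel tray of burs, 85 x 120 x 18 mm, on the bench on the unit's right (-y) side. Origin: centre of its underside.
- handpiece: Loose white rest 50 x 100 mm with a black handpiece lying in it along its y, 150 mm long, 51 mm high in all, on the bench behind the unit (+x). Origin: centre of the rest's underside.

How it is judged:
On the way, in this order (a step that is already met when the one before it is completed fails the run):
1. the round key is down (6 mm or more), the others still up (value of joint round_key above 0.006 m and value of joint each of square_key, bar_key below 0.003 m), for 0.1 s.
2. then the square key is down too, the bar key still up (value of joint each of round_key, square_key above 0.006 m and value of joint bar_key below 0.003 m), for 0.1 s.
3. then the bar key is down too (value of joint each of round_key, square_key, bar_key above 0.006 m), for 0.1 s.
At the end, for the whole second after the job is handed in: The round, square and bar keys are each at least 6 mm down of their 8 mm travel, the cross-shaped key is less than 3 mm down, and the bur block, model, bur tray and handpiece are each within 15 mm of where they started (all of step 3 and value of joint cross_key below 0.003 m and distance of each of bur_block, model, bur_tray, handpiece from where it was at the start of the episode below 0.015 m); the robot touches nothing.
It fails at once if a key goes down out of order: the square key more than 3 mm before the round key is down (6 mm), or the bar key more than 3 mm before the square key is down ((value of joint square_key above 0.003 m and value of joint round_key below 0.006 m) or (value of joint bar_key above 0.003 m and value of joint square_key below 0.006 m)).
It fails at once if the cross-shaped key goes down more than 3 mm (value of joint cross_key above 0.003 m).
It fails at once if the robot presses on anything with more than 20 N (contact force between any of the arm, the fingers and anything else above 20 N).
It fails at once if the bur block, model, bur tray or handpiece is lifted, carried or pushed more than 15 mm (distance of any of bur_block, model, bur_tray, handpiece from where it was at the start of the episode above 0.015 m).
It also fails if it takes over 38 s, if anything falls off the work surface, if the arm or the gripper's body presses on something with over 40 N, if the wrist force passes 120 N, or if a joint passes its speed limit or range.

## Working session

There is one attempt and no reset: what is moved stays moved. The work goes in short steps, each a Python script; the robot and the scene stay as the last script left them, time stands still between calls to the robot, and variables do not carry over. Pictures are saved under pics/ and viewed, at most 10 in all, crops included, and the job is handed in when it is done.

```bash
mkdir -p pics; python3 - <<'E'
from workcell import *
import cv2
for n in("top","side"):
    cv2.imwrite(f"pics/{n}0.png",capture(n)); c=camera_info(n); print(n,c["K"],c["R"],c["t"])
o=get_obs();print(o["time"],o["tool_pos"],o["eef_rot"],o["contact_force"],o["width"])
E
```

```text
top [[446.51842294   0.         313.02612515]
 [  0.         446.51842294 233.33278856]
 [  0.           0.           1.        ]] [[-3.75071702e-04 -9.99094958e-01  4.25338058e-02]
 [-9.84280256e-01 -7.14319279e-03 -1.76469127e-01]
 [ 1.76613242e-01 -4.19313738e-02 -9.83386761e-01]] [0.01752202 0.59261369 0.76508657]
side [[517.76057551   0.         321.96914404]
 [  0.         517.76057551 235.78714498]
 [  0.           0.           1.        ]] [[-0.94685423 -0.32157856  0.00736826]
 [-0.21543663  0.61698757 -0.75691043]
 [ 0.23886004 -0.71827124 -0.65347709]] [0.56907547 0.18239572 0.89303124]
0.1 [ 0.27897465 -0.5590671   0.23911362] [ 9.73350709e-01  2.29321058e-01 -4.90076821e-05 -4.98060127e-04] [ 0.06558506  0.08432357 -0.12618844] 1.0019598918026709
```

View pics/top0.png

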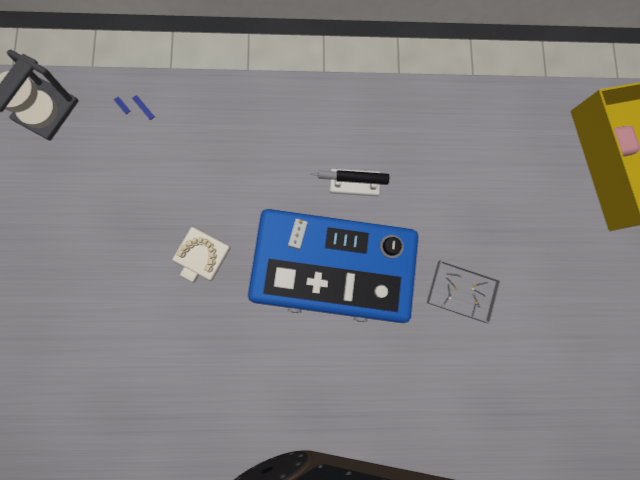

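View pics/side0.png

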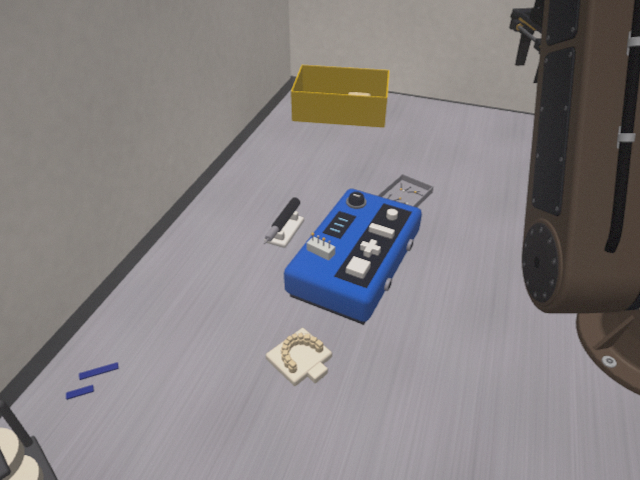

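The top view shows, from left (+y) to right, the square (285,278), cross (317,282), bar (349,287) and round (381,292) keys. The side view has the same order: square (358,267), cross (371,248), bar (381,230), round (392,214). Next I'll measure the key tops in both views.

```bash
cat > meas.py <<'E'
import cv2,numpy as np
from workcell import camera_info
N=("square","cross","bar","round")
seed={"top":[(285,278),(317,282),(349,287),(381,292)],"side":[(358,267),(371,248),(381,230),(392,214)]}
def cent(n,img,thr):
    m=(img.min(2)>thr).astype(np.uint8)
    k,l,s,c=cv2.connectedComponentsWithStats(m)
    return [(c[l[v,u]],s[l[v,u],4]) for u,v in seed[n]]
def ray(n,uv,z):
    c=camera_info(n);R=np.array(c["R"]);t=np.array(c["t"])
    d=R.T@np.linalg.inv(c["K"])@[*uv,1];o=-R.T@t
    return o+d*(z-o[2])/d[2]
def P(n):
    c=camera_info(n);return np.array(c["K"])@np.c_[c["R"],c["t"]]
E
python3 - <<'E'
from meas import *
T=cent("top",cv2.imread("pics/top0.png"),150);S=cent("side",cv2.imread("pics/side0.png"),200)
pts=[]
for n,(a,aa),(b,ba) in zip(N,T,S):
    X=cv2.triangulatePoints(P("top"),P("side"),a,b)[:,0];X=X[:3]/X[3]
    p=ray("top",a,.089);q=ray("side",b,.089);pts.append((p+q)/2);print(n,a.round(1),aa,b.round(1),ba,X.round(4),p.round(4),q.round(4))
pts=np.array(pts);print(np.linalg.norm(np.diff(pts,axis=0),axis=1),pts)
d=pts[0]-pts[3];print("yaw",np.arctan2(-d[0],d[1]))
E
```

```text
square [284.5 277.8] 364 [357.8 264.6] 206 [0.5102 0.0704 0.086 ] [0.5083 0.0701 0.089 ] [0.5107 0.0736 0.089 ]
cross [316.8 282.2] 236 [370.  245.6] 102 [0.5027 0.0147 0.0859] [0.5009 0.0146 0.089 ] [0.5033 0.0182 0.089 ]
bar [348.9 286.6] 202 [319.5 239.5] 306522 [ 0.5625 -0.0259  0.0482] [ 0.4935 -0.0405  0.089 ] [0.5955 0.0326 0.089 ]
round [381.2 291. ] 111 [391.9 211.8] 36 [ 0.4876 -0.0965  0.086 ] [ 0.4861 -0.0961  0.089 ] [ 0.488  -0.0925  0.089 ]
[0.05588724 0.0470868  0.10706776] [[ 0.50948316  0.0718138   0.089     ]
 [ 0.50208853  0.01641792  0.089     ]
 [ 0.54453119 -0.00397294  0.089     ]
 [ 0.48703951 -0.09429576  0.089     ]]
yaw -0.1343002637984214
```

Spacing (55.9 mm) and span (167.6 mm) match the drawing, and the triangulated height is 86 mm against the expected 89 mm. The bar blob failed in the side view, so I'll interpolate the bar along the row. Pressing the round key now under force supervision.

```bash
cat > press.py <<'E'
import numpy as np
from workcell import *
sq=np.array([.5095,.0718]);rd=np.array([.4870,-.0943])
K={"square":sq,"round":rd,"bar":rd+(sq-rd)/3}
yaw=-.134;Q=[np.cos(yaw/2),np.sin(yaw/2),0,0]
def press(name):
    x,y=K[name]
    move_to([x,y,.16],Q);move_straight([x,y,.120],v=.1)
    f0=get_obs()["contact_force"][2];log=[]
    for z in np.arange(.117,.095,-.001):
        move_straight([x,y,z],v=.02)
        o=get_obs();f=o["contact_force"][2]-f0
        log.append((round(o["tool_pos"][2]*1e3-25,1),round(f,1)))
        if f>7: break
    move_straight([x,y,.15],v=.1)
    o=get_obs();print(name,log,"f0",f0,"t",o["time"],"err",o["tool_pos"][:2]-[x,y])
E
python3 - <<'E'
from press import *
import cv2
set_gripper(0.0,10);print(get_obs()["time"],get_obs()["width"])
press("round")
cv2.imwrite("pics/side1.png",capture("side")[150:350,250:500]) 
E
```

```text
1.6083 0.005123851209522642
round [(np.float64(92.3), np.float64(1.4)), (np.float64(91.0), np.float64(0.4)), (np.float64(89.9), np.float64(2.1)), (np.float64(88.9), np.float64(1.4)), (np.float64(88.0), np.float64(1.2)), (np.float64(86.9), np.float64(1.8)), (np.float64(85.9), np.float64(1.2)), (np.float64(84.9), np.float64(0.6)), (np.float64(83.9), np.float64(1.6)), (np.float64(82.9), np.float64(0.3)), (np.float64(81.9), np.float64(0.6)), (np.float64(81.1), np.float64(4.4)), (np.float64(80.2), np.float64(6.5)), (np.float64(79.2), np.float64(7.7))] f0 -0.7464532128609573 t 8.1833 err [-2.04742363e-04  5.03322402e-05]
```

The round key met its cushion at z ≈ 81 mm, exactly where home should be. Going on with the square, then the bar.

```bash
python3 - <<'E'
from press import *
import cv2
press("square");press("bar")
x,y,_=get_obs()["tool_pos"]
move_straight([x,y,.24],v=.15)
move_j([-1.214,0.491,1.559,0,1.092,-0.106])
a=capture("side");b=capture("top");print(get_obs()["time"],get_obs()["contact_force"])
cv2.imwrite("pics/side_full.png",a);cv2.imwrite("pics/top_full.png",b)
v=np.vstack([cv2.resize(i[r:r+150,c:c+250],None,fx=2,fy=2,interpolation=2) for i,r,c in((a,165,250),(b,190,210))])
cv2.imwrite("pics/end.png",v)
for n,i in(("side",a),("top",b)):
    d=cv2.absdiff(i,cv2.imread(f"pics/{n}0.png")).max(2)>40
    c=cv2.connectedComponentsWithStats(d.astype(np.uint8))[2];print(n,c[c[:,4]>6][1:])
E
```

```text
square [(np.float64(92.3), np.float64(0.5)), (np.float64(91.1), np.float64(-0.1)), (np.float64(89.9), np.float64(-0.3)), (np.float64(88.9), np.float64(-0.0)), (np.float64(88.0), np.float64(0.5)), (np.float64(86.9), np.float64(0.7)), (np.float64(85.9), np.float64(-0.5)), (np.float64(84.9), np.float64(0.1)), (np.float64(83.9), np.float64(-0.6)), (np.float64(82.9), np.float64(-0.4)), (np.float64(81.9), np.float64(-0.2)), (np.float64(81.1), np.float64(4.8)), (np.float64(80.2), np.float64(5.9)), (np.float64(79.3), np.float64(7.0)), (np.float64(78.3), np.float64(8.3))] f0 0.22040201558517894 t 13.9083 err [-2.34860933e-04 -2.03771488e-05]
bar [(np.float64(92.3), np.float64(-0.8)), (np.float64(91.0), np.float64(-0.5)), (np.float64(89.9), np.float64(-0.5)), (np.float64(88.9), np.float64(-0.7)), (np.float64(88.0), np.float64(-1.3)), (np.float64(87.0), np.float64(0.9)), (np.float64(85.9), np.float64(0.0)), (np.float64(84.9), np.float64(-0.7)), (np.float64(83.9), np.float64(-1.1)), (np.float64(82.9), np.float64(-0.7)), (np.float64(81.9), np.float64(0.2)), (np.float64(81.1), np.float64(4.5)), (np.float64(80.2), np.float64(7.3))] f0 0.4566955170963797 t 18.8833 err [-1.95641652e-04  3.64627094e-05]
21.7583 [ 0.3838271  -0.04988998 -0.38738553]
side [[519  18   9   7  24]
 [519  23   4   3   7]
 [513  27   8   5  21]
 [522  28   7   6   9]
 [530  31  12   8  61]
 [515  37  25  46 647]
 [536  40   4   5   7]
 [386 208  12  10  76]
 [369 223  26  14 168]
 [346 256  25  21 171]]
top [[354 276   1   7   7]
 [353 285   1   7   7]
 [383 285   5  12  17]
 [352 293   1   7   7]]
```

View pics/end.png

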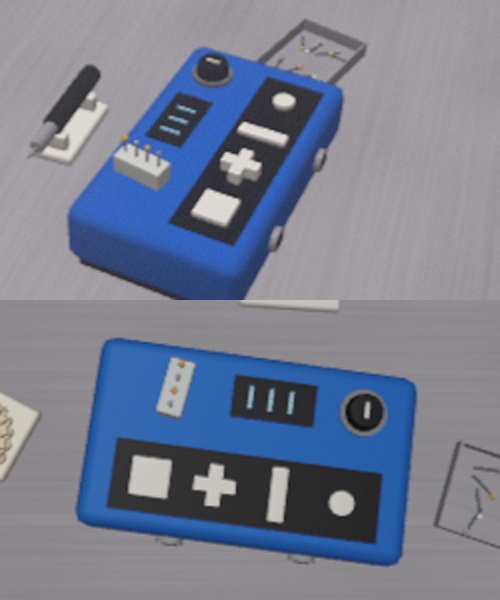

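The picture shows the round (283,100), bar (263,133) and square (216,207) keys sunk flat, with the cross (240,166) still standing. Apart from the arm itself, only those three keys changed between the before and after pictures.

```bash
python3 -c "
from workcell import *
print(close_job())"
```

```text
the job is handed in; nothing more can be done
None
```

The round, square and bar keys were pressed home in that order at no more than about 8.3 N by the force readings. The cross key is still up, nothing around the keys moved in the pictures, and the job was handed in after about 22 s; no verdict came back.

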